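# Knock a jammed spacer out of a tilted soldering jig

## Task

The T-shaped metal spacer has jammed under the lips of the tilted soldering jig. Pick up the plain square white block that stands on the bench and use it, not the gripper itself, to knock the spacer sideways along its channel until it is wholly clear of the lips but still lying in the jig's open bay; then stand the block back upright on the bench top. Lift the spacer out and set it down gently, upright on its wide foot, in the shallow black tray.

Things in the scene. Friction and masses are not known exactly. Their poses are not given: they have to be found in the camera images.
- deck: Grey jig plate, 115 x 230 mm, fixed, sloping 30 deg. Origin: on its surface (channel floor, 65 mm above the bench), on the channel's centre line, exactly where the lips end. x: up the slope, away from the robot; y: level, along the channel from the lips into the open bay; z: square out of the plate, leaning 30 deg towards the robot.
- lips (a point): Two steel lips, deck y = -60 to 0 mm; this point: middle of the slot between them, at their top. Slot 21 mm wide (deck x = -10.5 to 10.5); lips' top 18 mm, underside 13.5 mm above the channel floor; with the jaw's housing they span deck x = -27 to 43 mm.
- bay (a point): Open bay, deck y = 0 to 93 mm, closed by an end stop 13.5 mm high; this point: mid-bay on the channel floor. A ledge 13.5 mm high, deck x = -27 to -15 mm, runs along the whole lower side of channel and bay and stops things sliding down. The upper side of the bay is open.
- bar (a point): Level light bar over the jig, 34 mm deep, 250 mm long, 16 mm thick; this point: mid-length of its front lower edge, 4 mm behind and 199 mm above the deck origin; posts 120 mm to each side, 70 mm behind. A gripper pointing straight down hits it; one pointing square onto the plate (along deck -z), fingers closing along deck y, stays clear.
- jaw (a joint): Sprung brass jaw under the upper lip, pinching the side of the spacer's foot against the ledge with about 5.5 N. About 0 m while the spacer is pinched, 0.004 once it has left and the jaw has sprung out.
- spacer: Aluminium, 70-120 g, upside-down T: foot 30 (x) x 60 (y) x 12 mm, centred lug 16 (x) x 24 (y) mm up to 42 mm. Origin: centre of underside, z up the lug. Starts in the channel, axes as the deck's, rear 20-28 mm of the foot under the lips, so it cannot be lifted. Pushing along deck +y takes 5-15 N; clear when its origin is past deck y = 30 mm; meets the end stop at 63 mm.
- block: Loose knocking block of white plastic, standing upright, 32 x 32 mm square, 90 mm high, about 100 g. Origin: centre of its underside; z up, x and y square to its sides.
- tray: Fixed shallow black open tray, 120 (x) x 140 (y) mm outside, 25 mm high, walls and floor 5 mm thick. Origin: centre of its underside; z up.
Mind the look-alikes: they are no part of the job. Leave any yellow look-alike of the spacer alone. What is shaped like the block but purple is not meant.

How it is judged:
On the way, in this order (a step that is already met when the one before it is completed fails the run):
1. the spacer has been knocked clear of the lips and lies flat in the jig's open bay (y of spacer in the frame of deck between 0.03 and 0.066 m and z of spacer in the frame of deck between -0.006 and 0.006 m and angle between the z axis of spacer and the z axis of deck, either way round below 0.15 rad and value of joint jaw above 0.002 m), for 0.2 s.
2. the block stands upright on the bench top again, let go, with the spacer still lying in the bay (height (world z) of block below 0.003 m and angle between block's own z axis and vertical below 0.1 rad and contact force between the fingers and block below 0.1 N and z of spacer in the frame of deck below 0.01 m and distance between spacer and deck below 0.08 m), for 0.2 s.
At the end, for the whole second after the job is handed in: The spacer stands upright (within 0.1 rad) with its foot flat on the tray's floor inside the walls, and the block stands upright (within 0.1 rad) on the bench top; both are released and at rest (z of spacer in the frame of tray between 0.002 and 0.008 m and x of spacer in the frame of tray between -0.055 and 0.055 m and y of spacer in the frame of tray between -0.065 and 0.065 m and angle between each of spacer, block's own z axis and vertical below 0.1 rad and linear speed of each of spacer, block below 0.02 m/s and height (world z) of block below 0.003 m); the robot touches nothing.
It fails at once if the gripper or arm touches the spacer while its foot is still under the lips (distance between spacer and deck below 0.029 m and contact force between any of the fingers, the arm and spacer above 0.5 N).
It fails at once if the spacer is dropped (falls free faster than 0.6 m/s) (linear speed of spacer above 0.6 m/s and contact force between the fingers and spacer below 0.05 N).
It also fails if it takes over 72 s, if anything falls off the work surface, if the arm or the gripper's body presses on something with over 40 N, if the wrist force passes 120 N, or if a joint passes its speed limit or range.

## Robot

A 6-joint arm with a two-finger parallel gripper is mounted at the origin on the work surface. World frame = base frame: x ahead of the robot, y to its left, z up, the work surface at z = 0. Lengths are in m, angles in rad, forces in N, time in s.
With the tool pointing down it reaches from about 0.325 to 0.85 m from the base axis. Payload 4.4 kg.
Tool frame: the origin (TCP) lies midway between the tips of the shut fingers; the grasp point (between the pads) lies 19 mm behind it; z points along the fingers, y is the direction in which the jaws open and shut (so a half turn about z gives the same grasp; the last joint's range is limited). The gripper opens to 94 mm and grips with 3 to 60 N. Pads are 16 mm wide; open, the fingers measure 119 mm over their backs; the gripper's body (75 mm by 177 mm) begins 78 mm behind the grasp point.
Start: joints at [-1.308, 0.207, 1.542, -0, 1.393, -0.15], TCP at [0.231, -0.526, 0.205] pointing down, gripper open.
Joint ranges: [-2.73, 2.73], [-0.86, 2.22], [0.23, 2.46], [-1.11, 4.25], [0.08, 2.63], [-2.82, 2.82]. Speed limits (rad/s): [2.79, 2.79, 3.14, 3.14, 3.14, 3.14].

## Interface

Orientations are given as a unit quaternion [w, x, y, z].
In Python, from plant import bot gives the robot as it stands.
- The arm moves only by the shell command python3 -m creep 'ROWS' [OPENING]. ROWS is JSON, a list of rows, each a list of 2 entries, a list of its own where there are three numbers: the shift along the world's x, y, z in cm, then the turn, a rotation vector about the world's x, y, z in rad. In form: [[[tx, ty, tz], [wx, wy, wz]], ...]. A call has 1 to 10 rows; each row is the pose to reach, as a shift and turn from the pose measured when the call began; what a row does not reach only later rows make up. A row lasts 1/10 s, in which the tool goes at most 50 mm and 8.59 degrees, less where a joint would pass 70% of its speed; a pose out of reach is approached as far as the arm can. A call with a gripper value outside its range is refused whole. OPENING is the closure, from 0 (fully open) to 1 (shut), set as the call begins (- or left out, the last holds). The fingers move at their own pace and stop on an object; the grip force is fixed at half the most. Time passes only in rows, so rows that repeat a pose let the fingers close. It gives the time, the measured TCP pose, the force and the opening at its end, in the units of the state.
- bot.read_state(): the state, without advancing time (a new reading comes with each control period).
- bot.grab_frame(name): name is "scene" or "top" or "wrist"; returns a dict with "frame" (384x512x3 uint8, blue, green, red), "z_map" (384x512 float32, m along the optical axis (not along the pixel's ray), 0 where there is no reading), "K" (3x3 intrinsics, pixels), "view" (4x4, takes a point from world to camera coordinates). Camera axes: x right, y up, looking along -z (the intrinsics and any distortion apply to the point x, -y, -z); pixel columns grow to the right and rows downward; lengths in m; the calibration is good to about 2 mm. A picture is of the moment at which its call begins.
- bot.close_job(): hands the job in, once; it reports no verdict.
The state is a dict: "time": time; "joint_pos": joint angles; "joint_velocities": joint speeds; "joint_torque": joint torques, N m; "position": TCP position; "tcp_rot": TCP orientation; "contact_force": force on the tool from outside, world axes, zero at the start; "ft_torque": the same for the moment, N m; "grip_width": finger opening in m.
Only numpy, scipy, OpenCV 4.12 (cv2) and the standard library are available. Lean on these libraries where they do the work, as an engineer would, in place of code of your own. Each camera call takes 0.05 s, during which the arm holds its last target. There are 200 camera calls.

## Working session

There is one attempt and no reset: what is moved stays moved. The work goes in short steps, Python scripts to look and compute and a shell command to move; the robot and the scene stay as the last step left them, time stands still between calls to the robot, and variables do not carry over. Pictures are saved under pics/ and viewed, about 8 in all and at most 12, crops included, and the job is handed in when it is done.

```bash
mkdir -p pics; ls; cat > h.py <<'E'
import numpy as np, cv2
from plant import bot
def shot(n):
    f=bot.grab_frame(n); np.savez(''+n+'.npz',**f); return f
def load(n): return dict(np.load(''+n+'.npz'))
def cloud(f):
    K,V,z=f['K'],f['view'],f['z_map']; v,u=np.mgrid[:z.shape[0],:z.shape[1]]
    X=(u-K[0,2])/K[0,0]*z; Y=-(v-K[1,2])/K[1,1]*z
    c=np.stack([X,Y,-z],-1); R=V[:3,:3]; return (c-V[:3,3])@R
E
python3 - <<'E'
from h import *
a=[shot(n) for n in('scene','top')]
for n,f in zip(('scene','top'),a):
    cv2.imwrite(f'pics/{n}1.png',f['frame']); print(f['K'].round(1).tolist(), f['view'].round(3).tolist())
    print([k for k in f])
s=bot.read_state();print({k:np.round(v,3) for k,v in s.items()})
E
```

```text
pics
[[398.6, 0.0, 258.4], [0.0, 398.6, 184.6], [0.0, 0.0, 1.0]] [[0.763, 0.646, 0.005, -0.341], [-0.42, 0.49, 0.764, 0.077], [0.491, -0.585, 0.645, -1.399], [0.0, 0.0, 0.0, 1.0]]
['frame', 'z_map', 'K', 'view']
[[491.1, 0.0, 254.8], [0.0, 491.1, 183.6], [0.0, 0.0, 1.0]] [[0.015, -1.0, -0.018, 0.008], [0.998, 0.013, 0.067, -0.488], [-0.067, -0.019, 0.998, -1.277], [0.0, 0.0, 0.0, 1.0]]
['frame', 'z_map', 'K', 'view']
{'time': np.float64(0.1), 'joint_pos': array([-1.307,  0.207,  1.543,  0.   ,  1.394, -0.151]), 'joint_velocities': array([ 0.002, -0.002, -0.003,  0.002, -0.   ,  0.002]), 'joint_torque': array([-1.0000e-03, -3.7186e+01, -2.8229e+01,  7.0000e-02,  3.1000e-02,
       -0.0000e+00]), 'position': array([ 0.231, -0.526,  0.204]), 'tcp_rot': array([-0.001,  0.979,  0.205, -0.   ]), 'contact_force': array([0.228, 0.266, 0.022]), 'ft_torque': array([ 0.044,  0.029, -0.04 ]), 'grip_width': np.float64(0.094)}
```

View pics/scene1.png

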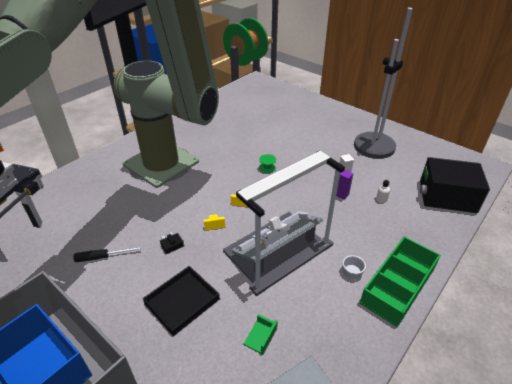

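View pics/top1.png

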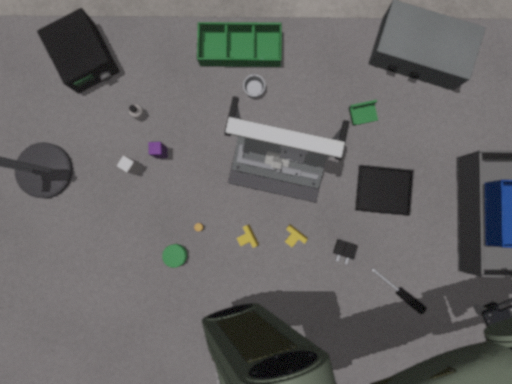

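Candidates in the top view are the white square at (125,164), the purple one at (156,149) and the white bottle at (135,110). The plain white square fits the description. I'll confirm it in a crop and measure.

```bash
cat > m.py <<'E'
from h import *
f=load('top');P=cloud(f);im=f['frame']
c1=cv2.resize(im[90:190,90:190],(400,400),interpolation=cv2.INTER_CUBIC)
c2=cv2.resize(im[100:210,220:350],None,fx=3.6,fy=3.6,interpolation=cv2.INTER_CUBIC)
g=np.zeros((400,400+c2.shape[1],3),np.uint8);g[:,:400]=c1;g[:396,400:]=c2[:396];cv2.imwrite('pics/crop1.png',g)
def rect(u0,u1,v0,v1,zl,zh,extra=None):
    Q=P[v0:v1,u0:u1].reshape(-1,3);m=(Q[:,2]>zl)&(Q[:,2]<zh)
    if extra is not None:m&=extra[v0:v1,u0:u1].ravel()
    Q=Q[m];r=cv2.minAreaRect((Q[:,:2]*1000).astype(np.float32));print(len(Q),'z',np.percentile(Q[:,2],[5,50,95]).round(3),'rect',np.round(r[0],1),np.round(r[1],1),round(r[2],1))
    return Q
print('block');rect(105,145,145,185,.08,.1)
print('purple');rect(140,175,135,170,.06,.1)
print('tray rim');rect(345,425,155,225,.018,.032)
print('tray all');rect(345,425,155,225,.000,.032,(im.max(2)<50))
hsv=cv2.cvtColor(im,cv2.COLOR_BGR2HSV)
# deck: fit plane to points in jig region
Q=P[125:205,225:350].reshape(-1,3);m=(Q[:,2]>.01)&(Q[:,2]<.16);Q=Q[m];print(len(Q))
s=load('scene');S=cloud(s)
rng=np.random.default_rng(0)
allQ=np.vstack([Q,S[195:285,220:335].reshape(-1,3)]);allQ=allQ[(allQ[:,2]>.008)&(allQ[:,2]<.16)]
for name,A in(('top',Q),('scene',allQ[len(Q):])):
    best=0
    for _ in range(3000):
        a,b,c=A[rng.choice(len(A),3)];n=np.cross(b-a,c-a);l=np.linalg.norm(n)
        if l<1e-6:continue
        n/=l;n*=np.sign(n[2])
        if abs(n[2]-.866)>.05:continue
        k=abs((A-a)@n)<.0015
        if k.sum()>best:best=k.sum();K=k;N=n;a0=a
    I=A[K];n=np.linalg.svd(I-I.mean(0),full_matrices=False)[2][2];n*=np.sign(n[2])
    yaw=np.arctan2(-n[1],-n[0]);print(name,best,'n',n.round(3),'yaw deg',np.degrees(yaw).round(2),'d',(I.mean(0)@n).round(4),'tilt',np.degrees(np.arccos(n[2])).round(1))
E
python3 m.py
```

```text
block
174 z [0.084 0.089 0.093] rect [529.  340.5] [33.5 31.9] 59.0
purple
205 z [0.066 0.088 0.093] rect [569.7 267.1] [32.1 33.1] 2.6
tray rim
412 z [0.019 0.023 0.028] rect [ 476.3 -323.8] [141.6 120.3] 85.1
tray all
2167 z [0.001 0.005 0.024] rect [ 475.2 -322.5] [138.  116.2] 85.7
4001
top 982 n [-0.52   0.109  0.847] yaw deg -11.79 d -0.2358 tilt 32.1
scene 620 n [-0.515  0.106  0.851] yaw deg -11.61 d -0.2345 tilt 31.7
```

View pics/crop1.png

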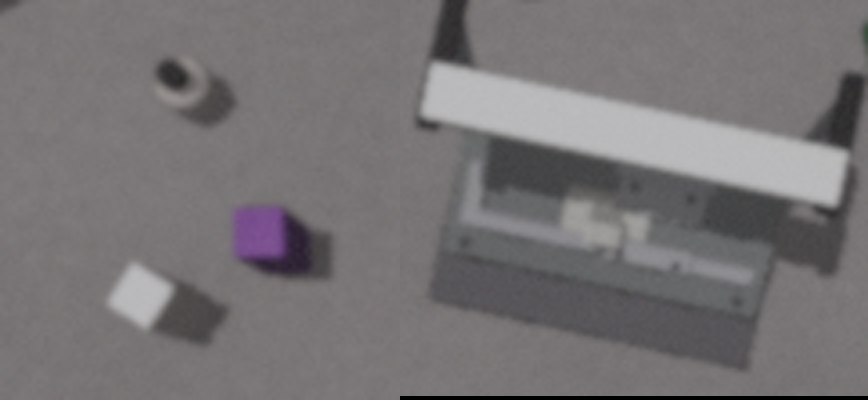

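The crop shows a plain white square top at crop (140,295), the purple look-alike at (262,235), and the bottle above with a dark cap. The block is the white square, measured at 33 x 32 mm and 90 mm high. Next I'll locate the deck from the light bar (both views) and find the lug.

```bash
cat > m2.py <<'E'
from h import *
for n in('top','scene'):
    f=load(n);P=cloud(f);Q=P.reshape(-1,3)
    m=(Q[:,2]>.268)&(Q[:,2]<.292)&(abs(Q[:,0]-.57)<.12)&(abs(Q[:,1])<.22)&(f['frame'].min(2).ravel()>120)
    B=Q[m];r=cv2.minAreaRect((B[:,:2]*1000).astype(np.float32));print(n,'bar',len(B),'z',np.percentile(B[:,2],[10,50,90]).round(3),np.round(r[0],1),np.round(r[1],1),round(r[2],1))
    bx=cv2.boxPoints(r);s=sorted([(np.linalg.norm(bx[i]-bx[i-1]),i) for i in range(4)])[-1][1];d=bx[s]-bx[s-1];d*=np.sign(d[1]);yaw=np.arctan2(-d[0],d[1])
    if n=='top':ang=yaw
    fwd=np.array([np.cos(ang),np.sin(ang)]);o=np.array(r[0])/1000-.021*fwd
    print(' yaw',np.degrees(yaw).round(2),'origin',o.round(4))
    t=np.radians(30);X=np.r_[fwd*np.cos(t),np.sin(t)];Y=np.array([-np.sin(ang),np.cos(ang),0]);Z=np.cross(X,Y)
    if n=='top':O=np.r_[o,.065];np.savez('deck.npz',R=np.c_[X,Y,Z],O=O)
    D=(Q-O)@np.c_[X,Y,Z]
    L=D[(D[:,2]>.036)&(D[:,2]<.048)&(abs(D[:,0])<.025)&(abs(D[:,1])<.06)]
    print(' lugtop',len(L),np.percentile(L,[3,50,97],axis=0).round(4).tolist())
    F=D[(abs(D[:,2])<.05)&(D[:,0]<-.03)&(D[:,0]>-.06)&(abs(D[:,1])<.13)];print(' plate front z vs y',[(np.median(F[(F[:,1]>a)&(F[:,1]<a+.03)][:,2])*1000).round(1) for a in(-.1,-.05,0,.05)], 'x',np.percentile(F[:,0],1).round(4),'y ext',np.percentile(F[:,1],[.5,99.5]).round(3))
    C=D[(abs(D[:,0])<.008)&(D[:,1]>-.055)&(D[:,1]<-.03)];print(' slot z',np.percentile(C[:,2],[10,50,90]).round(4))
    for a in range(-70,115,15):
        e=D[(D[:,1]*1000>a)&(D[:,1]*1000<a+15)&(abs(D[:,0]+.021)<.004)&(abs(D[:,2])<.06)];print('  ',a,np.median(e[:,2]).round(4) if len(e) else None,end='')
    print()
E
python3 m2.py
```

```text
top bar 1949 z [0.28  0.282 0.285] [569.8 -50.9] [252.7  36.6] 78.6
 yaw -11.37 origin [ 0.5492 -0.0468]
 lugtop 69 [[-0.0077, -0.006, 0.0363], [0.001, 0.0052, 0.0412], [0.0086, 0.0162, 0.0458]]
 plate front z vs y [np.float64(0.1), np.float64(-0.4), np.float64(0.1), np.float64(-0.8)] x -0.0588 y ext [-0.127  0.128]
 slot z [-5.000e-04  6.311e-01  6.479e-01]
   -70 0.0134   -55 0.0181   -40 0.0168   -25 0.018   -10 0.017   5 0.0135   20 0.0134   35 0.0122   50 0.012   65 0.0129   80 0.0126   95 0.0136   110 -0.0004
scene bar 1138 z [0.281 0.283 0.284] [570.7 -52.6] [252.6  82.6] 89.1
 yaw -0.95 origin [ 0.5501 -0.0485]
 lugtop 39 [[-0.0039, -0.0097, 0.0364], [0.0079, 0.0022, 0.0402], [0.0125, 0.0148, 0.0415]]
 plate front z vs y [np.float64(-38.6), np.float64(nan), np.float64(nan), np.float64(nan)] x -0.0588 y ext [-0.129 -0.089]
 slot z [-0.0648 -0.06   -0.0332]
   -70 0.0142   -55 -0.0526   -40 -0.0519   -25 0.017   -10 0.0167   5 -0.0522   20 -0.0201   35 0.012   50 0.0121   65 0.0114   80 0.0112   95 0.0118   110 None
  return _methods._mean(a, axis=axis, dtype=dtype,
  ret = ret.dtype.type(ret / rcount)
```

The deck frame fits: the plate is at z≈0, the ledge 13.5, the lips 18 with their end at y≈0, and the lug top at (1, 5, 41) mm. Now I move above the block, with the jaw axis at 59°.

```bash
cat >> h.py <<'E'
from scipy.spatial.transform import Rotation as Ro
def rot(q): return Ro.from_quat(np.roll(q,-1))
def go(p,zdir,ydir):
    "shift cm / turn from now to TCP p, tool z, tool y"
    s=bot.read_state();z=np.array(zdir,float);z/=np.linalg.norm(z);y=np.array(ydir,float);y-=z*(y@z);y/=np.linalg.norm(y)
    T=Ro.from_matrix(np.c_[np.cross(y,z),y,z]);d=T*rot(s['tcp_rot']).inv()
    print('shift',((np.array(p)-s['position'])*100).round(2).tolist(),'turn',d.as_rotvec().round(3).tolist(),'t',round(float(s['time']),2),'tcp',s['position'].round(4),'F',s['contact_force'].round(1),'w',round(float(s['grip_width']),4),'q',s['joint_pos'].round(2))
def deck():
    d=np.load('deck.npz');return d['R'],d['O']
def yd(deg): return [np.cos(np.radians(deg)),np.sin(np.radians(deg)),0]
E
python3 -m creep '[[[5,4,4],[0,0,0.1]],[[15,30,4],[0,0,0.7]],[[15,30,4],[0,0,0.7]],[[15,30,4],[0,0,0.7]],[[15,30,4],[0,0,0.7]],[[15,30,4],[0,0,0.7]],[[18,60,4],[0,0,1.3]],[[18,60,4],[0,0,1.3]],[[18,60,4],[0,0,1.3]],[[18,60,4],[0,0,1.3]]]' 0
python3 -c "
from h import *
go([.529,.3405,.2],[0,0,-1],yd(59))"
```

```text
time: 1.1
position: [0.3899, -0.0696, 0.2433]
tcp_rot: [-0.001, 0.653, 0.758, -0.001]
contact_force: [0.6, -0.6, -0.3]
grip_width: 0.0937
shift [13.91, 41.01, -4.33] turn [0.001, -0.002, 0.881] t 1.1 tcp [ 0.3899 -0.0696  0.2433] F [ 0.6 -0.6 -0.3] w 0.0937 q [-0.4  -0.22  1.89 -0.    1.48 -0.54]
```

```bash

python3 -m creep '[[[13.9,41,-4.3],[0,0,0.88]],[[13.9,41,-4.3],[0,0,0.88]],[[13.9,41,-4.3],[0,0,0.88]],[[13.9,41,-4.3],[0,0,0.88]],[[13.9,41,-4.3],[0,0,0.88]],[[13.9,41,-4.3],[0,0,0.88]],[[13.9,41,-4.3],[0,0,0.88]],[[13.9,41,-4.3],[0,0,0.88]],[[13.9,41,-4.3],[0,0,0.88]],[[13.9,41,-4.3],[0,0,0.88]]]'
python3 - <<'E'
from h import *
go([.529,.3405,.2],[0,0,-1],yd(59))
f=shot('wrist');cv2.imwrite('pics/w1.png',f['frame']);Q=cloud(f).reshape(-1,3)
m=(Q[:,2]>.08)&(Q[:,2]<.097)&(np.hypot(Q[:,0]-.529,Q[:,1]-.3405)<.04)&(f['frame'].min(2).ravel()>100)
B=Q[m];print(m.sum());r=cv2.minAreaRect((B[:,:2]*1000).astype(np.float32));print(r,np.median(B[:,2]))
E
```

```text
time: 2.1
position: [0.5284, 0.3441, 0.1979]
tcp_rot: [-0.002, 0.266, 0.964, -0.001]
contact_force: [0.2, -0.7, -0.3]
grip_width: 0.0939
shift [0.06, -0.36, 0.21] turn [0.001, -0.004, -0.003] t 2.1 tcp [0.5284 0.3441 0.1979] F [ 0.2 -0.7 -0.3] w 0.0939 q [ 0.44  0.33  1.4   0.    1.41 -0.59]
916
((531.3195190429688, 339.1678466796875), (31.166282653808594, 31.684907913208008), 59.34722137451172) 0.0900220600505783
```

```bash

python3 -m creep '[[[0.2,-0.4,-4],[0,0,0]],[[0.2,-0.4,-8],[0,0,0]],[[0.2,-0.4,-12],[0,0,0]],[[0.2,-0.4,-15],[0,0,0]],[[0.2,-0.4,-16.4],[0,0,0]],[[0.2,-0.4,-16.4],[0,0,0]],[[0.2,-0.4,-16.4],[0,0,0]]]' 0
python3 -m creep '[[[0,0,0],[0,0,0]],[[0,0,0],[0,0,0]],[[0,0,0],[0,0,0]],[[0,0,0],[0,0,0]],[[0,0,0],[0,0,0]],[[0,0,0],[0,0,0]],[[0,0,0],[0,0,0]],[[0,0,0],[0,0,0]]]' 1
python3 - <<'E'
from h import *
R,O=deck();X,Y,Z=R.T
d=lambda a,b,c:O+R@np.array([a,b,c])/1000
s=bot.read_state()
go(np.r_[s['position'][:2],.22],[0,0,-1],yd(59))
print(np.degrees(np.arctan2(Y[1],Y[0])))
go(d(0,-60,110),-Z,Y)
E
```

```text
time: 2.85
position: [0.5312, 0.3377, 0.0359]
tcp_rot: [-0.001, 0.267, 0.964, -0.001]
contact_force: [-0.3, 0.7, -0.1]
grip_width: 0.0942
time: 3.65
position: [0.5313, 0.3378, 0.0358]
tcp_rot: [-0.001, 0.267, 0.964, -0.001]
contact_force: [1.0, 1.4, -0.3]
grip_width: 0.0334
shift [0.0, 0.0, 18.42] turn [0.002, -0.002, -0.001] t 3.65 tcp [0.5313 0.3378 0.0358] F [ 1.   1.4 -0.3] w 0.0334 q [ 0.43  0.5   1.53 -0.    1.12 -0.6 ]
78.62937781761129
shift [-4.78, -43.26, 12.44] turn [-0.188, -0.492, 0.334] t 3.65 tcp [0.5313 0.3378 0.0358] F [ 1.   1.4 -0.3] w 0.0334 q [ 0.43  0.5   1.53 -0.    1.12 -0.6 ]
```

```bash

python3 -m creep '[[[0,0,5],[0,0,0]],[[0,0,10],[0,0,0]],[[0,0,15],[0,0,0]],[[-4,-2,18],[0,0,0]],[[-8,-6,18],[0,0,0.05]],[[-11,-10,18],[0,0,0.1]],[[-13,-14,18],[0,0,0.2]],[[-14,-18,18],[0,0,0.3]],[[-15,-22,18],[0,0,0.34]],[[-15,-26,18],[0,0,0.34]]]'
python3 - <<'E'
from h import *
R,O=deck();X,Y,Z=R.T
d=lambda a,b,c:O+R@np.array([a,b,c])/1000
go(d(-60,-50,120),-Z,Y)
go(d(0,-50,90),-Z,Y)
E
```

```text
time: 4.65
position: [0.3794, 0.0767, 0.2155]
tcp_rot: [-0.001, 0.099, 0.995, -0.001]
contact_force: [0.8, 0.1, -0.7]
grip_width: 0.0317
shift [5.02, -15.05, -7.66] turn [-0.101, -0.515, 0.0] t 4.65 tcp [0.3794 0.0767 0.2155] F [ 0.8  0.1 -0.7] w 0.0317 q [-0.02 -0.22  1.95 -0.    1.42 -1.4 ]
shift [11.58, -16.37, -7.26] turn [-0.101, -0.515, 0.0] t 4.65 tcp [0.3794 0.0767 0.2155] F [ 0.8  0.1 -0.7] w 0.0317 q [-0.02 -0.22  1.95 -0.    1.42 -1.4 ]
```

```bash

python3 -m creep '[[[1,-4,0],[-0.02,-0.1,0]],[[2,-8,0],[-0.04,-0.2,0]],[[3,-12,0],[-0.06,-0.31,0]],[[4,-15,-2],[-0.08,-0.42,0]],[[5,-15,-5],[-0.1,-0.51,0]],[[5,-15,-7],[-0.101,-0.515,0]],[[8,-15.6,-7.4],[-0.101,-0.515,0]],[[11.6,-16.4,-7.3],[-0.101,-0.515,0]],[[11.6,-16.4,-7.3],[-0.101,-0.515,0]],[[11.6,-16.4,-7.3],[-0.101,-0.515,0]]]'
python3 - <<'E'
from h import *
R,O=deck();X,Y,Z=R.T
d=lambda a,b,c:O+R@np.array([a,b,c])/1000
go(d(0,-50,90),-Z,Y)
go(d(0,-50,58),-Z,Y)
f=shot('scene');top=shot('top')
for n,f,a in(('s',f,(180,290,210,340)),('t',top,(100,210,220,350))):
    c=cv2.resize(f['frame'][a[0]:a[1],a[2]:a[3]],None,fx=3,fy=3,interpolation=cv2.INTER_CUBIC)
    o=c if n=='s' else np.hstack([o,c])
cv2.imwrite('pics/p1.png',o)
for f in(load('scene'),top):
    D=(cloud(f).reshape(-1,3)-O)@R;m=(f['frame'].min(2).ravel()>120)&(abs(D[:,0])<.03)&(D[:,1]<-.02)&(D[:,1]>-.09)&(D[:,2]>.04)&(D[:,2]<.15)
    print(m.sum(),np.percentile(D[m],[3,50,97],axis=0).round(4).tolist() if m.sum()>5 else '')
E
```

```text
time: 5.65
position: [0.4949, -0.0869, 0.1414]
tcp_rot: [0.256, 0.096, 0.962, -0.025]
contact_force: [-0.6, 0.0, -1.0]
grip_width: 0.0317
shift [0.04, -0.0, 0.15] turn [-0.001, -0.003, -0.0] t 5.65 tcp [ 0.4949 -0.0869  0.1414] F [-0.6  0.  -1. ] w 0.0317 q [-0.42 -0.21  2.2   0.19  0.65 -1.92]
shift [1.61, -0.32, -2.62] turn [-0.001, -0.003, -0.0] t 5.65 tcp [ 0.4949 -0.0869  0.1414] F [-0.6  0.  -1. ] w 0.0317 q [-0.42 -0.21  2.2   0.19  0.65 -1.92]
201 [[-0.0057, -0.0791, 0.0554], [0.0118, -0.0663, 0.0961], [0.018, -0.0267, 0.1272]]
279 [[-0.0007, -0.0636, 0.062], [0.0117, -0.0494, 0.1178], [0.0136, -0.0349, 0.1456]]
```

View pics/p1.png

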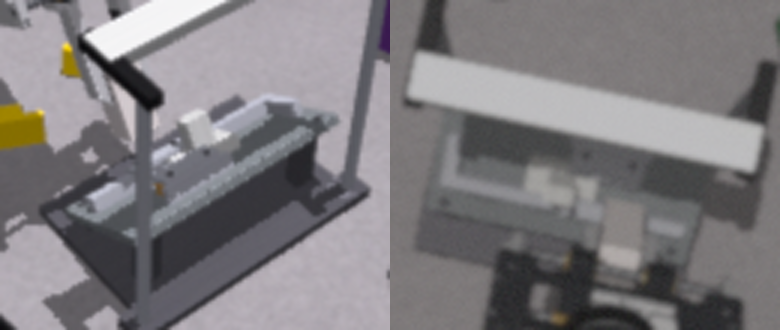

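```bash

python3 -m creep '[[[0.8,-0.15,-1.3],[0,0,0]],[[1.6,-0.3,-2.6],[0,0,0]],[[1.6,-0.3,-2.6],[0,0,0]],[[1.6,-0.3,-2.6],[0,0,0]],[[1.8,0.7,-2.6],[0,0,0]],[[2.0,1.66,-2.6],[0,0,0]],[[2.1,2.15,-2.6],[0,0,0]],[[2.2,2.64,-2.6],[0,0,0]],[[2.25,2.9,-2.6],[0,0,0]],[[2.25,2.9,-2.6],[0,0,0]]]'
python3 - <<'E'
from h import *
R,O=deck();X,Y,Z=R.T
s=bot.read_state();print('deck tcp',((s['position']-O)@R).round(4),s['contact_force']@R)
go(O+R@[0,.0,.058],-Z,Y)
E
```

```text
time: 6.75
position: [0.5168, -0.0591, 0.117]
tcp_rot: [0.257, 0.095, 0.961, -0.027]
contact_force: [-3.9, -6.1, 1.7]
grip_width: 0.0319
deck tcp [ 0.0005 -0.0185  0.0597] [-1.40225125 -6.76931805  2.74673846]
shift [0.4, 1.8, -0.17] turn [0.003, -0.001, -0.001] t 6.75 tcp [ 0.5168 -0.0591  0.117 ] F [-3.9 -6.1  1.7] w 0.0319 q [-0.32 -0.12  2.19  0.11  0.55 -1.77]
```

```bash

python3 -m creep '[[[0.08,0.4,-0.1],[0,0,0]],[[0.16,0.8,-0.1],[0,0,0]],[[0.24,1.2,-0.1],[0,0,0]],[[0.32,1.6,-0.1],[0,0,0]],[[0.39,1.95,-0.1],[0,0,0]],[[0.46,2.3,-0.1],[0,0,0]],[[0.53,2.65,-0.1],[0,0,0]],[[0.6,3.0,-0.1],[0,0,0]],[[0.66,3.3,-0.1],[0,0,0]],[[0.68,3.4,-0.1],[0,0,0]]]'
cat > look.py <<'E'
from h import *
import sys
R,O=deck();X,Y,Z=R.T
s=bot.read_state();print('deck tcp',((s['position']-O)@R).round(4),'F deck',(s['contact_force']@R).round(1),s['time'])
o=[]
for n,a in(('scene',(180,290,210,340)),('top',(100,210,220,350))):
    f=shot(n);o.append(cv2.resize(f['frame'][a[0]:a[1],a[2]:a[3]],None,fx=3,fy=3,interpolation=cv2.INTER_CUBIC))
    D=(cloud(f).reshape(-1,3)-O)@R;L=D[(D[:,2]>.037)&(D[:,2]<.047)&(abs(D[:,0])<.02)&(D[:,1]>-.02)&(D[:,1]<.09)]
    print(n,'lugtop',len(L),np.percentile(L,[3,50,97],axis=0).round(4).tolist())
cv2.imwrite(f'pics/{sys.argv[1]}.png',np.hstack(o))
E
python3 look.py p2
```

```text
time: 7.75
position: [0.5238, -0.0247, 0.1162]
tcp_rot: [0.258, 0.095, 0.961, -0.027]
contact_force: [-0.5, -1.1, -0.5]
grip_width: 0.0319
deck tcp [0.0003 0.0167 0.059 ] F deck [-0.5 -1.2 -0.3] 7.75
scene lugtop 82 [[-0.0086, -0.0011, 0.0372], [0.0129, 0.0155, 0.0409], [0.019, 0.0539, 0.0465]]
top lugtop 73 [[-0.0072, 0.0048, 0.0373], [0.0055, 0.0434, 0.0414], [0.0155, 0.0565, 0.0463]]
```

View pics/p2.png

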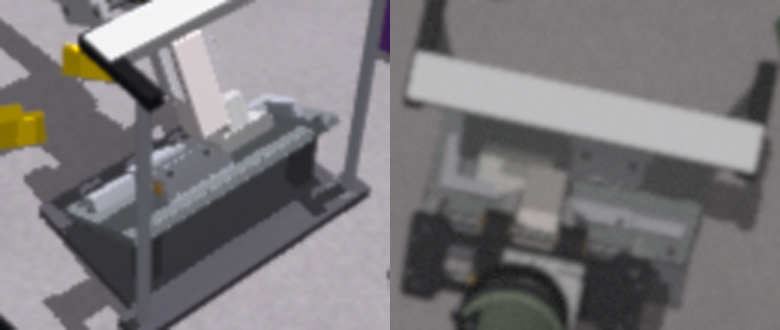

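The spacer is clear of the lips in the bay (lug centre at deck y≈44 mm, foot visible past the lips) and the push force has dropped. I back off and carry the block back.

```bash

python3 -m creep '[[[-0.2,-0.8,0],[0,0,0]],[[-0.3,-1.5,0.2],[0,0,0]],[[-1.3,-1.5,1.7],[0,0,0]],[[-2.8,-1.5,4.3],[0,0,0]],[[-5.5,-1.2,6],[0,0,0]],[[-9,-1,8],[0,0,0]],[[-12,0,10],[0.03,0.15,0]],[[-14,3,10],[0.06,0.3,0]],[[-14,6,10],[0.09,0.43,0]],[[-14,10,10],[0.101,0.515,0]]]'
python3 - <<'E'
from h import *
go([.40,.14,.22],[0,0,-1],yd(78.6))
go([.5313,.3378,.2],[0,0,-1],yd(59))
E
```

```text
time: 8.85
position: [0.3852, 0.0758, 0.2175]
tcp_rot: [-0.001, 0.099, 0.995, -0.002]
contact_force: [0.6, -0.5, 0.1]
grip_width: 0.0319
shift [1.48, 6.42, 0.25] turn [0.004, -0.002, -0.001] t 8.85 tcp [0.3852 0.0758 0.2175] F [ 0.6 -0.5  0.1] w 0.0319 q [-0.02 -0.21  1.93 -0.    1.42 -1.4 ]
shift [14.61, 26.2, -1.75] turn [0.004, -0.003, -0.344] t 8.85 tcp [0.3852 0.0758 0.2175] F [ 0.6 -0.5  0.1] w 0.0319 q [-0.02 -0.21  1.93 -0.    1.42 -1.4 ]
```

```bash

python3 -m creep '[[[2,4.5,-0.5],[0,0,-0.05]],[[4,9,-1],[0,0,-0.1]],[[6,14,-2],[0,0,-0.2]],[[9,18,-4],[0,0,-0.3]],[[12,22,-6],[0,0,-0.344]],[[14,25.5,-8],[0,0,-0.344]],[[14.6,26.2,-10],[0,0,-0.344]],[[14.6,26.2,-12],[0,0,-0.344]],[[14.6,26.2,-12],[0,0,-0.344]]]'
python3 - <<'E'
from h import *
go([.5313,.3378,.0365],[0,0,-1],yd(59))
f=shot('scene');Q=cloud(f);im=f['frame']
m=(np.hypot(Q[...,0]-.531,Q[...,1]-.338)<.045)&(Q[...,2]>.03)&(Q[...,2]<.16)&(im.min(2)>90)
v,u=np.nonzero(m);B=Q[m];z=B[:,2]
print(len(B),'z',np.percentile(z,[1,3,50,99]).round(4),u.min(),u.max(),v.min(),v.max())
for a in np.arange(.05,.14,.012):
    k=(z>a)&(z<a+.012)
    if k.sum()>4:print(a.round(3),k.sum(),np.median(B[k],0).round(4))
c=im[max(v.min()-30,0):v.max()+40,u.min()-40:u.max()+40];cv2.imwrite('pics/b1.png',cv2.resize(c,None,fx=5,fy=5,interpolation=cv2.INTER_CUBIC))
E
```

```text
time: 9.75
position: [0.5279, 0.3372, 0.0925]
tcp_rot: [-0.005, 0.267, 0.964, -0.005]
contact_force: [-0.6, 0.1, -1.0]
grip_width: 0.0317
shift [0.34, 0.06, -5.6] turn [0.007, -0.012, -0.001] t 9.75 tcp [0.5279 0.3372 0.0925] F [-0.6  0.1 -1. ] w 0.0317 q [ 0.43  0.43  1.5  -0.    1.23 -0.6 ]
396 z [0.0599 0.0653 0.12   0.1576] 338 358 139 168
0.05 8 [0.5446 0.3327 0.0598]
0.062 21 [0.5406 0.3291 0.0692]
0.074 41 [0.5376 0.325  0.0801]
0.086 35 [0.5382 0.3222 0.0916]
0.098 54 [0.5375 0.3217 0.1045]
0.11 50 [0.5368 0.3205 0.1157]
0.122 55 [0.5354 0.3209 0.1278]
0.134 78 [0.5344 0.3294 0.1423]
```

View pics/b1.png

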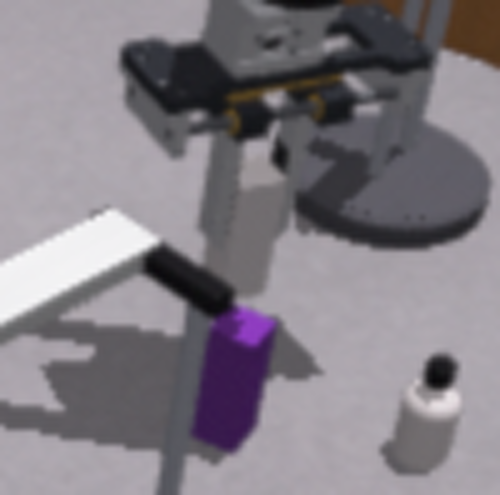

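```bash

python3 -m creep '[[[0.2,0,-2],[0.007,-0.012,0]],[[0.3,0,-4],[0.007,-0.012,0]],[[0.3,0,-4.8],[0.007,-0.012,0]],[[0.3,0,-5.2],[0.007,-0.012,0]],[[0.3,0,-5.4],[0.007,-0.012,0]],[[0.3,0,-5.5],[0.007,-0.012,0]],[[0.3,0,-5.6],[0.007,-0.012,0]],[[0.3,0,-5.65],[0.007,-0.012,0]]]'

```

```text
time: 10.6
position: [0.5327, 0.3376, 0.039]
tcp_rot: [0.002, 0.267, 0.964, 0.002]
contact_force: [0.5, -0.3, -0.8]
grip_width: 0.0321
```

```bash

python3 -m creep '[[[0,0,-0.1],[0,0,0]],[[0,0,-0.2],[0,0,0]],[[0,0,-0.3],[0,0,0]],[[0,0,-0.3],[0,0,0]],[[0,0,-0.3],[0,0,0]]]'
python3 -c "
from h import *
go([.5313,.3378,.0358],[0,0,-1],yd(59))"
```

```text
time: 11.1
position: [0.5329, 0.3377, 0.0369]
tcp_rot: [0.002, 0.267, 0.964, 0.002]
contact_force: [-1.4, -0.4, 5.8]
grip_width: 0.0322
shift [-0.16, 0.01, -0.11] turn [-0.002, 0.005, -0.0] t 11.1 tcp [0.5329 0.3377 0.0369] F [-1.4 -0.4  5.8] w 0.0322 q [ 0.43  0.49  1.53 -0.    1.11 -0.6 ]
```

```bash

python3 -m creep '[[[0,0,0],[0,0,0]],[[0,0,0],[0,0,0]],[[0,0,0],[0,0,0]],[[0,0,0],[0,0,0]],[[0,0,0],[0,0,0]],[[0,0,5],[0,0,0]],[[0,0,10],[0,0,0]],[[0,0,15],[0,0,0]],[[0,0,18],[0,0,0]],[[0,0,18],[0,0,0]]]' 0
python3 - <<'E'
from h import *
f=shot('wrist');Q=cloud(f).reshape(-1,3)
m=(Q[:,2]>.06)&(Q[:,2]<.1)&(np.hypot(Q[:,0]-.531,Q[:,1]-.338)<.04)&(f['frame'].min(2).ravel()>100)
B=Q[m];r=cv2.minAreaRect((B[:,:2]*1000).astype(np.float32));print(m.sum(),r,np.percentile(B[:,2],[5,50,95]));print('normal',np.linalg.svd(B-B.mean(0),full_matrices=False)[2][2])
E
python3 look.py p3
python3 - <<'E'
from h import *
R,O=deck();X,Y,Z=R.T
go([.39,.12,.25],[0,0,-1],yd(78.6))
E
```

```text
time: 12.1
position: [0.5365, 0.3395, 0.2242]
tcp_rot: [0.007, 0.267, 0.964, 0.006]
contact_force: [0.2, -0.0, 0.6]
grip_width: 0.0939
860 ((532.8411865234375, 337.47833251953125), (31.602907180786133, 31.004528045654297), 58.722312927246094) [0.07200341 0.08990605 0.09115441]
normal [-0.30272658  0.17151067  0.93751838]
deck tcp [-0.0005  0.375   0.1796] F deck [ 0.8 -0.3 -0.4] 12.15
scene lugtop 35 [[-0.0047, 0.0307, 0.0371], [0.0058, 0.0436, 0.04], [0.0124, 0.0559, 0.0416]]
top lugtop 62 [[-0.0084, 0.0344, 0.0379], [0.001, 0.0458, 0.0415], [0.0084, 0.0565, 0.0454]]
shift [-14.21, -21.73, 3.47] turn [-0.002, 0.003, 0.342] t 12.25 tcp [0.5321 0.3373 0.2153] F [ 0.8 -0.6 -0.6] w 0.0941 q [ 0.43  0.31  1.39 -0.    1.44 -0.6 ]
```

View pics/p3.png

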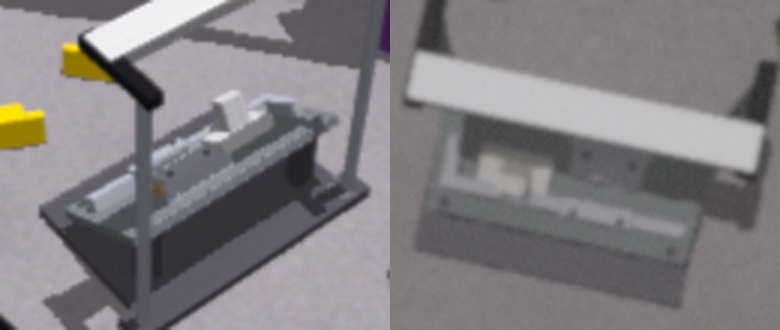

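The block is upright (top at 90 mm, 31 x 31.6 mm). The spacer lies flat in the bay with its lug centre at deck (0.5, 45) mm. Now I go for it with the fingers part-open.

```bash

python3 -m creep '[[[-4,-2,2],[0,0,0.1]],[[-8,-5,3],[0,0,0.2]],[[-11,-8,3.5],[0,0,0.3]],[[-13,-12,3.5],[0,0,0.34]],[[-14,-16,3.5],[0,0,0.34]],[[-14.2,-20,3.5],[0,0,0.34]],[[-14.2,-24,3.5],[0,0,0.34]],[[-14.2,-27,3.5],[0,0,0.34]],[[-14.2,-30,3.5],[0,0,0.34]],[[-14.2,-30,3.5],[0,0,0.34]]]' 0.47
python3 - <<'E'
from h import *
R,O=deck();X,Y,Z=R.T
d=lambda a,b,c:O+R@np.array([a,b,c])/1000
go(d(-60,45,100),-Z,Y)
go(d(.5,45,80),-Z,Y)
E
```

```text
time: 13.25
position: [0.3885, 0.0349, 0.2478]
tcp_rot: [-0.001, 0.103, 0.995, 0.001]
contact_force: [-0.2, 0.4, -0.5]
grip_width: 0.0499
shift [6.96, -1.75, -12.61] turn [-0.107, -0.516, 0.007] t 13.25 tcp [0.3885 0.0349 0.2478] F [-0.2  0.4 -0.5] w 0.0499 q [-0.13 -0.24  1.89  0.    1.49 -1.5 ]
shift [13.08, -2.98, -11.32] turn [-0.107, -0.516, 0.007] t 13.25 tcp [0.3885 0.0349 0.2478] F [-0.2  0.4 -0.5] w 0.0499 q [-0.13 -0.24  1.89  0.    1.49 -1.5 ]
```

```bash

python3 -m creep '[[[1,-0.3,-2],[-0.02,-0.12,0]],[[2,-0.8,-5],[-0.05,-0.25,0]],[[4,-1.2,-8],[-0.08,-0.38,0]],[[6,-1.6,-11],[-0.107,-0.516,0.007]],[[7,-1.75,-11.5],[-0.107,-0.516,0.007]],[[9,-2.2,-11.5],[-0.107,-0.516,0.007]],[[11,-2.6,-11.4],[-0.107,-0.516,0.007]],[[13.1,-3,-11.3],[-0.107,-0.516,0.007]],[[13.1,-3,-11.3],[-0.107,-0.516,0.007]],[[13.1,-3,-11.3],[-0.107,-0.516,0.007]]]'
python3 - <<'E'
from h import *
R,O=deck();X,Y,Z=R.T
d=lambda a,b,c:O+R@np.array([a,b,c])/1000
go(d(.5,45,80),-Z,Y)
go(d(.5,45,15.5),-Z,Y)
f=shot('wrist');D=(cloud(f).reshape(-1,3)-O)@R
L=D[(D[:,2]>.037)&(D[:,2]<.047)&(abs(D[:,0])<.02)&(D[:,1]>.0)&(D[:,1]<.08)]
print('lugtop',len(L),np.percentile(L,[3,50,97],axis=0).round(4).tolist())
cv2.imwrite('pics/w2.png',f['frame'])
E
```

```text
time: 14.25
position: [0.5178, 0.0058, 0.1325]
tcp_rot: [0.256, 0.096, 0.962, -0.025]
contact_force: [-0.3, 0.4, 0.3]
grip_width: 0.0498
shift [0.15, -0.07, 0.2] turn [-0.001, -0.004, -0.0] t 14.25 tcp [0.5178 0.0058 0.1325] F [-0.3  0.4  0.3] w 0.0498 q [-0.14 -0.14  2.17 -0.06  0.6  -1.47]
shift [3.31, -0.71, -5.38] turn [-0.001, -0.004, -0.0] t 14.25 tcp [0.5178 0.0058 0.1325] F [-0.3  0.4  0.3] w 0.0498 q [-0.14 -0.14  2.17 -0.06  0.6  -1.47]
lugtop 572 [[-0.0055, 0.0332, 0.0389], [0.0017, 0.0446, 0.0406], [0.0098, 0.056, 0.0419]]
```

View pics/w2.png

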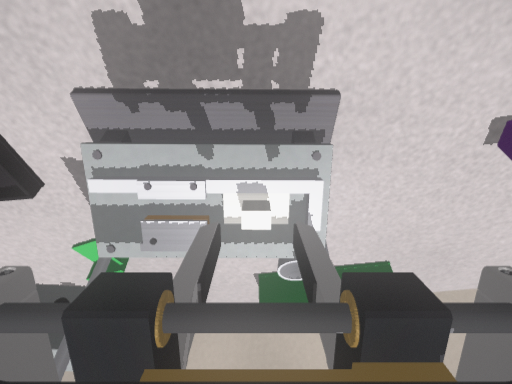

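The wrist view shows the lug at (256,217), centred between the fingers and over the foot. Its centre measures deck (1.7, 44.6) mm. I descend.

```bash

python3 -m creep '[[[1,-0.2,-1.6],[0,0,0]],[[2,-0.4,-3.3],[0,0,0]],[[2.7,-0.6,-4.4],[0,0,0]],[[3.1,-0.7,-5.0],[0,0,0]],[[3.3,-0.7,-5.2],[0,0,0]],[[3.35,-0.7,-5.3],[0,0,0]],[[3.35,-0.7,-5.3],[0,0,0]]]'
python3 - <<'E'
from h import *
R,O=deck();X,Y,Z=R.T
s=bot.read_state();print(((s['position']-O)@R).round(4),(s['contact_force']@R).round(1))
E
```

```text
time: 15.0
position: [0.551, -0.001, 0.0801]
tcp_rot: [0.256, 0.095, 0.962, -0.025]
contact_force: [0.6, 0.5, 0.1]
grip_width: 0.0499
[0.0012 0.0452 0.0167] [ 0.4  0.6 -0.2]
```

Close, then lift a little square to the plate.

```bash

python3 -m creep '[[[0,0,0],[0,0,0]],[[0,0,0],[0,0,0]],[[0,0,0],[0,0,0]],[[0,0,0],[0,0,0]],[[0,0,0],[0,0,0]],[[0,0,0],[0,0,0]],[[0,0,0],[0,0,0]]]' 1
python3 -m creep '[[[-0.5,0.1,0.85],[0,0,0]],[[-1.5,0.3,2.5],[0,0,0]],[[-3,0.6,5],[0,0,0]],[[-5,1,8],[0,0,0]],[[-8,1.5,9],[0,0,0]],[[-11,2,11],[0,0,0]],[[-14,2,14],[0.02,0.1,0]],[[-16,1,15],[0.05,0.22,0]],[[-17,0,15],[0.08,0.35,0]],[[-17,-2,15],[0.1,0.48,0]]]'
python3 - <<'E'
from h import *
go([.40,-.25,.22],[0,0,-1],yd(85))
go([.4755,-.323,.15],[0,0,-1],yd(85))
E
```

```text
time: 15.7
position: [0.5511, -0.0011, 0.0804]
tcp_rot: [0.256, 0.095, 0.962, -0.025]
contact_force: [-3.0, 0.5, 5.7]
grip_width: 0.024
time: 16.7
position: [0.3802, -0.0209, 0.2324]
tcp_rot: [0.015, 0.099, 0.995, 0.001]
contact_force: [-0.5, 0.6, -1.2]
grip_width: 0.0234
shift [1.98, -22.91, -1.24] turn [0.0, 0.03, 0.11] t 16.7 tcp [ 0.3802 -0.0209  0.2324] F [-0.5  0.6 -1.2] w 0.0234 q [-0.29 -0.28  1.96  0.01  1.44 -1.66]
shift [9.53, -30.21, -8.24] turn [0.0, 0.03, 0.11] t 16.7 tcp [ 0.3802 -0.0209  0.2324] F [-0.5  0.6 -1.2] w 0.0234 q [-0.29 -0.28  1.96  0.01  1.44 -1.66]
```

```bash

python3 -m creep '[[[0,-4,0],[0,0.03,0]],[[1,-8,0],[0,0.03,0.05]],[[1.5,-12,0],[0,0.03,0.11]],[[2,-16,-1],[0,0.03,0.11]],[[3,-20,-2],[0,0.03,0.11]],[[5,-24,-4],[0,0.03,0.11]],[[7.5,-27,-6],[0,0.03,0.11]],[[9,-29.5,-8],[0,0.03,0.11]],[[9.5,-30.2,-10],[0,0.03,0.11]],[[9.5,-30.2,-12],[0,0.03,0.11]]]'
python3 -m creep '[[[0,0,0],[0,0,0]],[[0,0,0],[0,0,0]]]'
python3 - <<'E'
from h import *
go([.4755,-.323,.024],[0,0,-1],yd(85))
f=shot('scene');c=f['frame'][220:345,120:245];cv2.imwrite('pics/t1.png',cv2.resize(c,None,fx=4,fy=4,interpolation=cv2.INTER_CUBIC))
E
```

```text
time: 17.7
position: [0.4754, -0.324, 0.1112]
tcp_rot: [-0.0, 0.044, 0.999, 0.0]
contact_force: [0.6, 0.7, 0.3]
grip_width: 0.0238
time: 17.9
position: [0.4748, -0.3234, 0.1108]
tcp_rot: [-0.001, 0.044, 0.999, 0.001]
contact_force: [-0.4, -0.3, -1.2]
grip_width: 0.024
shift [0.07, 0.04, -8.68] turn [-0.002, -0.002, 0.001] t 17.9 tcp [ 0.4748 -0.3234  0.1108] F [-0.4 -0.3 -1.2] w 0.024 q [-0.75  0.3   1.63 -0.    1.21 -2.23]
```

View pics/t1.png

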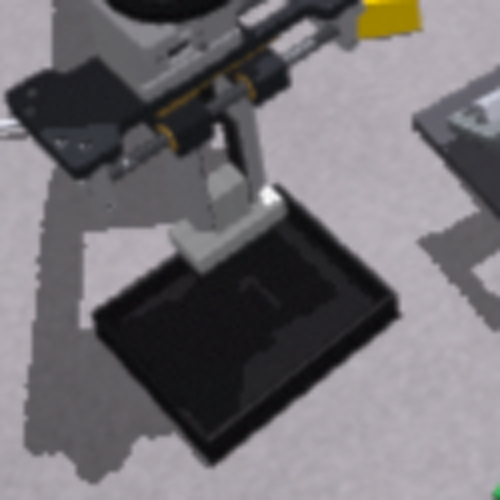

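The spacer is held level, foot at (230,235), over the tray with its long side along the tray's. I lower it in small steps.

```bash

python3 -m creep '[[[0,0,-3],[0,0,0]],[[0,0,-5.5],[0,0,0]],[[0,0,-7],[0,0,0]],[[0,0,-8],[0,0,0]],[[0,0,-8.4],[0,0,0]],[[0,0,-8.6],[0,0,0]],[[0,0,-8.7],[0,0,0]],[[0,0,-8.75],[0,0,0]]]'
```

```text
time: 18.75
position: [0.4761, -0.3245, 0.0253]
tcp_rot: [0.0, 0.044, 0.999, -0.001]
contact_force: [-0.7, -0.1, -0.9]
grip_width: 0.0237
```

```bash

python3 -m creep '[[[0,0,-0.1],[0,0,0]],[[0,0,-0.2],[0,0,0]],[[0,0,-0.3],[0,0,0]],[[0,0,-0.36],[0,0,0]],[[0,0,-0.36],[0,0,0]]]'
```

```text
time: 19.25
position: [0.4765, -0.3249, 0.0232]
tcp_rot: [0.001, 0.044, 0.999, -0.001]
contact_force: [-1.7, 1.3, 6.4]
grip_width: 0.0239
```

Contact at 6.4 N. I release part-way and rise.

```bash

python3 -m creep '[[[0,0,0],[0,0,0]],[[0,0,0],[0,0,0]],[[0,0,0],[0,0,0]],[[0,0,0],[0,0,0]],[[0,0,0.5],[0,0,0]],[[0,0,3],[0,0,0]],[[0,0,7],[0,0,0]],[[0,0,12],[0,0,0]],[[0,0,16],[0,0,0]],[[0,0,16],[0,0,0]]]' 0.47
python3 - <<'E'
from h import *
o=[]
f=shot('scene');o.append(cv2.resize(f['frame'][220:345,120:245],(400,400)))
o.append(cv2.resize(f['frame'][130:230,300:400],(400,400)));cv2.imwrite('pics/end.png',np.hstack(o))
t=shot('wrist');Q=cloud(t).reshape(-1,3)
L=Q[(abs(Q[:,0]-.476)<.03)&(abs(Q[:,1]+.325)<.05)&(t['frame'].min(2).ravel()>90)]
for a,b in((.04,.055),(.01,.022)):
    k=L[(L[:,2]>a)&(L[:,2]<b)];print(len(k),np.percentile(k,[3,50,97],axis=0).round(4).tolist())
f=shot('top');Q=cloud(f).reshape(-1,3);B=Q[(Q[:,2]>.08)&(Q[:,2]<.1)&(np.hypot(Q[:,0]-.531,Q[:,1]-.338)<.04)];print(np.median(B,0),cv2.minAreaRect((B[:,:2]*1000).astype(np.float32)))
s=bot.read_state();print(s['time'],s['position'],s['contact_force'])
E
```

```text
time: 20.25
position: [0.4804, -0.3283, 0.1915]
tcp_rot: [0.006, 0.044, 0.999, -0.006]
contact_force: [1.1, -0.8, 0.8]
grip_width: 0.0499
312 [[0.4688, -0.3364, 0.0419], [0.4766, -0.3252, 0.0471], [0.4849, -0.3139, 0.0484]]
794 [[0.4613, -0.3539, 0.0154], [0.4728, -0.3253, 0.0171], [0.4918, -0.2969, 0.0189]]
[0.53008964 0.33716735 0.0891108 ] ((530.7625122070312, 338.3307800292969), (32.862030029296875, 31.72053337097168), 58.2890510559082)
20.4 [ 0.47613068 -0.32446834  0.1827786 ] [-0.22782175  0.44982363 -0.45928011]
```

View pics/end.png

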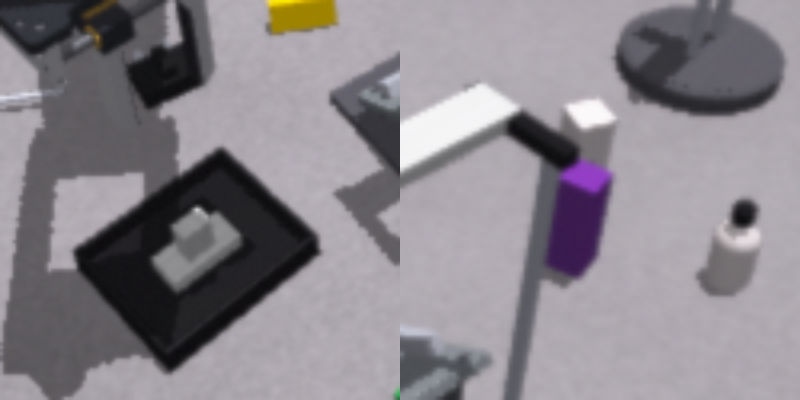

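The spacer stands upright mid-tray at crop (200,245), with lug top 47 mm and foot top 17 mm above the bench, as they should be. The block stands upright behind the purple one at (590,130). I hand in.

```bash
python3 -c "
from plant import bot
print(bot.close_job())"
```

```text
the job is handed in; nothing more can be done
None
```

The job is done and handed in at about 20.4 s of robot time, well under the 72 s limit; the hand-in gives no verdict. I knocked the spacer clear with the white block, stood the block back on the bench where it had been, then lifted the spacer and set it in the tray.

- **Knock:** the spacer ended flat in the bay with its lug at deck y ≈ 45 mm. The push force was about 7 N when last read during the push and about 1 N after it. I did not measure the jaw joint itself.
- **Spacer at the end:** it stands on its foot near the tray centre, with the foot top at 17 mm and the lug top at 47 mm above the bench, as they should be on a 5 mm floor. It met the floor at about 6 N.
- **Block at the end:** its top is at 89–90 mm and about 32 x 33 mm, so it stands upright.
- **Arm:** it was clear of everything, with the wrist force near zero.

**Checks that disagreed:**
- A plane fit to the block's top after release came out tilted, because points from its sides got into the data. Its height and outline in two views, and the last picture, show it upright.
- The plate's slope measured about 32° against the stated 30°; I used 30° and the heights fitted.

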